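# Feed a round bar along the saw fence to the length stop and clamp it

### The arm

A 6-joint arm with a two-finger parallel gripper is mounted at the origin on the work surface. World frame = base frame: x ahead of the robot, y to its left, z up, the work surface at z = 0. Lengths are in m, angles in rad, forces in N, time in s.
With the tool pointing down it reaches from about 0.325 to 0.85 m from the base axis. Payload 15.5 kg.
Tool frame: the origin (TCP) lies at the very end of the fingers, on their centre line; the grasp point (between the pads) lies 19 mm behind it; z points along the fingers, x is the direction in which the jaws open and shut, and the axes are right-handed (so a half turn about z gives the same grasp; the last joint's range is limited). The gripper opens to 91 mm and grips with 3 to 60 N. Pads are 32 mm wide; open, the fingers measure 118 mm over their backs; the gripper's body (76 mm by 178 mm) begins 60 mm behind the grasp point.
Start: joints at [-1.312, 0.494, 1.345, -0, 1.302, -0.096], TCP at [0.217, -0.586, 0.181] pointing down, gripper open.
Joint ranges: [-2.91, 2.91], [-0.82, 2.16], [0.22, 2.67], [-1.22, 4.37], [0.12, 2.79], [-3.08, 3.08]. Speed limits (rad/s): [1.89, 1.89, 2.57, 3.01, 3.01, 3.01].

### API

Orientations are given as a unit quaternion [w, x, y, z].
In Python, from plant import robot gives the robot as it stands. The module is installed in compiled form; this text tells all that it offers. Calls block until the motion is done:
- robot.move_ptp(position, orientation): joint-space move of the TCP to a pose.
- robot.move_linear(position, rotation=None, v=0.15): straight line of the TCP; rotation=None keeps the orientation; v is the mean speed in m/s.
- robot.movej(angles): joint-space move.
- robot.set_gripper(opening, effort=None): finger opening in m; effort is the grip in N (None keeps the last); returns when the fingers have stopped.
- robot.wait(seconds).
- robot.inverse_kinematics(position, orientation): joint angles nearest the present ones, or None.
- robot.get_image(name): name is "side" or "top" or "wrist"; returns a dict with "img" (384x512x3 uint8, red, green, blue), "vertical_fov" (degrees; the focal length in pixels is half the picture's height over the tangent of half this angle, whatever the lens; pixels are square), "cx", "cy" (the principal point, pixels), "extrinsics" (4x4, takes a point from camera to world coordinates). Camera axes: x right, y down, z forward; pixel columns grow to the right and rows downward; lengths in m; the calibration is good to about 2 mm. A picture is of the moment at which its call begins. There is no depth.
A pose or a line that the arm cannot do raises robot.Unreachable and nothing moves.
- robot.sign_off(): hands the job in, once; it reports no verdict.
Readings, each from a call of its own:
- robot.current_time(): time.
- robot.current_joints(): joint angles.
- robot.current_joint_vel(): joint speeds.
- robot.current_joint_torque(): joint torques, N m.
- robot.current_ee_pos(): TCP position.
- robot.current_orientation(): TCP orientation.
- robot.current_contact_force(): force on the tool from outside, world axes, zero at the start.
- robot.current_torque(): the same for the moment, N m.
- robot.current_finger_gap(): finger opening in m.
Only numpy, scipy, OpenCV 4.12 (cv2) and the standard library are available. Lean on these libraries where they do the work, as an engineer would, in place of code of your own. Each camera call takes 0.05 s, during which the arm holds its last target.

### The job

Get the loose aluminium round bar ready for cutting on the cut-off saw: roll it over against the fence and, without lifting it off the bed and keeping it tight along the fence, push it on its end until it butts firmly against the rubber-tipped screw of the length stop. The stop is held only by its thumbscrew, so feel for it gently and do not shift it. Then swing the cam clamp lever round until it grips the bar tight, let go and leave everything else on the bench where it is.

Things in the scene. Friction and masses are not known exactly. Their poses are not given: they have to be found in the camera images.
- saw: The fixed cut-off saw. Origin: on the bench top, where the plane of the fence's front face (x = 0) meets the blade plane (y = 0). +y runs along the fence towards the length stop, -x is the open side of the bed (towards the robot), z up. The flat bed is 50 mm above the bench, from x = -120 mm to the fence and from y = -460 mm (infeed end) to 170 mm.
- fence_end (a point): Foot of the fence's front face at its infeed end (y = -445 mm in the saw's frame), at bed height. The fence is an upright aluminium wall on the far side of the bed, 14 mm thick, 40 mm high (top 90 mm above the bench), running to y = 168 mm with a 28 mm gap at the blade.
- disc_low (a point): Lowest point of the saw disc: the saw head is parked up over y = -23 to 160 mm of the saw's frame, 206 mm and more above the bench, reaching forward to x = -26 mm on the open side (over the bar). Keep the gripper out from under it.
- bar: The loose work: a solid aluminium round bar, 32 mm diameter, 220 mm long, about 0.48 kg, lying on the infeed part of the bed off the fence, roughly parallel to it, free to roll. Origin at its centre, on its axis (16 mm above the bed); its y axis runs along the bar towards the stop (it turns about y as it rolls). It slides along the bed with 2 to 4 N of push.
- bar_front (a point): Centre of the bar's end face nearer the stop (on the axis). With the bar flat against the fence, x is -16 mm in the saw's frame.
- bar_rear (a point): Centre of the bar's other end face (on the axis), away from the stop: the end to push on.
- stop: Length stop: a steel plate, 8 mm thick, 36 mm wide, hanging from a carriage with a thumbscrew on top of the fence, across the bar's path. Origin: where the plate's face towards the bar (saw's -y) meets the fence, level with the bar's axis (66 mm above the bench); axes as the saw's. Set at a different place each time. Slips along the fence beyond about 12 N and does not come back.
- screw_hole (a point): Where the stop's adjusting screw comes out of the plate's face, in line with the bar's axis (16 mm in front of the fence). Its 16 mm round rubber tip stands out from here towards the bar and is what the bar meets; by how much is set anew each time, anywhere from 4 to 28 mm, and is not reported: feel for it. The rubber gives about 1 mm at 10 N.
- clamp: Cam clamp: a steel cam (18 mm radius, 6 mm off its pivot) on the bed, on the open side of the bar, with a flat lever above. Origin: on the vertical pivot, at bed level, 54 mm in front of the fence and 100 mm to the infeed side of the blade. Its -x axis points along the lever. Open, the lever stands about square to the fence, pointing to the open side, and the bar passes with 4 mm to spare.
- clamp_knob (a point): Middle of the black upright round grip on the lever's end: 22 mm diameter, 32 mm high (92 to 124 mm above the bench), 72 mm from the pivot. Swing it counter-clockwise seen from above, towards the infeed end: from square, the cam meets the bar at about 1.25 rad and is tight at 1.5 to 1.8 rad. It takes 1 N, up to 10 N as the cam bites, and stays where left; starts at 0 to 0.35 rad.
- offcut: Bystander: a short upright bar end, 32 mm diameter, 42 mm high, standing on the bed past the stop. Origin under its centre.
- fluid: Bystander: cutting-fluid can, 52 mm diameter, 165 mm high, on the bench behind the infeed fence. Origin under its centre.
- tape: Bystander: black tape measure, 68 x 36 x 61 mm, on the bench in front of the saw. Origin under its centre.
- padlock: Bystander: brass padlock lying flat, about 80 x 50 x 22 mm, on the bench in front of the saw. Origin under its body.
- tin: Bystander: flat round tin, 70 mm diameter, 26 mm high, on the bench in front of the saw. Origin under its centre.
- spanner: Bystander: steel spanner lying on the bench in front of the infeed bed.
- brush: Bystander: hand brush lying on the bench beyond the infeed end.
There are look-alikes about, which are no part of the job. Leave any pink, purple or turquoise look-alike of the bar alone.

How it is judged:
By the outcome, as a careful person would: the job done as asked, in the order asked, and still so for the second after the job is handed in, with the robot touching nothing.
It also fails if it takes over 69 s, if anything falls off the work surface, if the arm or the gripper's body presses on something with over 40 N, if the wrist force passes 120 N, or if a joint passes its speed limit or range.

## Working session

There is one attempt and no reset: what is moved stays moved. The work goes in short steps, each a Python script; the robot and the scene stay as the last script left them, time stands still between calls to the robot, and variables do not carry over. Pictures are saved under pics/ and viewed, and the job is handed in when it is done.

```bash
ls; mkdir -p pics; cat > h.py <<'E'
import numpy as np, cv2
from plant import robot
def snap(n,tag):
    d=robot.get_image(n); cv2.imwrite(f'pics/{tag}.png',d['img'][:,:,::-1])
    np.savez(f'pics/{tag}.npz',**{k:np.array(v) for k,v in d.items()}); return d
def load(tag): return dict(np.load(f'pics/{tag}.npz'))
def F(d): return d['img'].shape[0]/2/np.tan(np.radians(float(d['vertical_fov']))/2)
def ray(d,u,v):
    f=F(d); c=np.array([(u-d['cx'])/f,(v-d['cy'])/f,1.]); E=np.array(d['extrinsics'])
    return E[:3,3],E[:3,:3]@c
def onz(d,u,v,z):
    o,r=ray(d,u,v); return o+r*(z-o[2])/r[2]
def proj(d,p):
    E=np.array(d['extrinsics']); c=E[:3,:3].T@(np.array(p)-E[:3,3]); f=F(d)
    return np.array([f*c[0]/c[2]+d['cx'],f*c[1]/c[2]+d['cy']])
E
python3 - <<'E'
from h import *
for n in ['top','side','wrist']:
    d=snap(n,n+'0'); print(n,d['vertical_fov'],d['cx'],d['cy'],np.round(d['extrinsics'],3).tolist())
print(robot.current_time(),robot.current_orientation(),robot.current_finger_gap())
E
```

```text
pics
top 53.16778496255 251.27338547165232 184.38368934467272 [[0.004, -0.989, 0.145, 0.286], [-1.0, -0.004, -0.001, -0.105], [0.001, -0.145, -0.989, 1.254], [0.0, 0.0, 0.0, 1.0]]
side 42.95579363524581 263.66022113670874 201.10506084446945 [[0.827, -0.427, 0.366, -0.167], [-0.562, -0.609, 0.559, -1.012], [-0.015, -0.668, -0.744, 1.339], [0.0, 0.0, 0.0, 1.0]]
wrist 71.36148810047587 256.11175495912045 194.05785653536572 [[0.346, -0.904, -0.25, 0.287], [-0.938, -0.334, -0.091, -0.561], [-0.001, 0.266, -0.964, 0.384], [0.0, 0.0, 0.0, 1.0]]
0.15 [-3.12575139e-04  8.20799052e-01 -5.71216854e-01 -3.53340211e-04] 0.09112484886051843
```

View pics/top0.png

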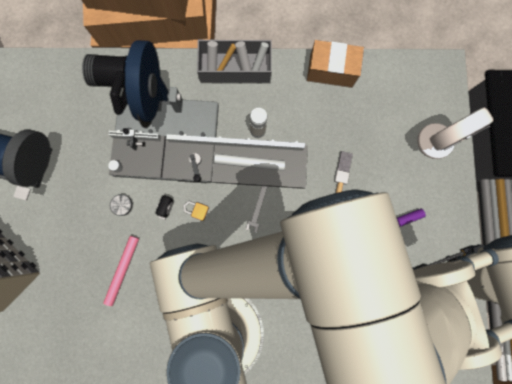

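View pics/side0.png

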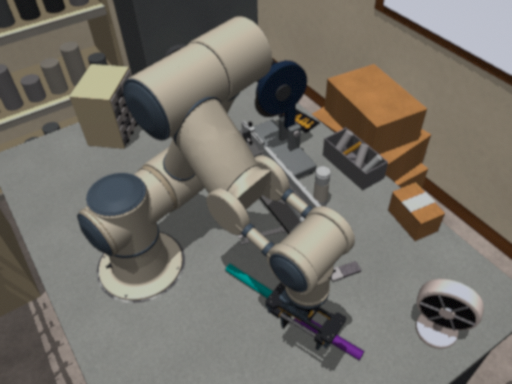

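View pics/wrist0.png

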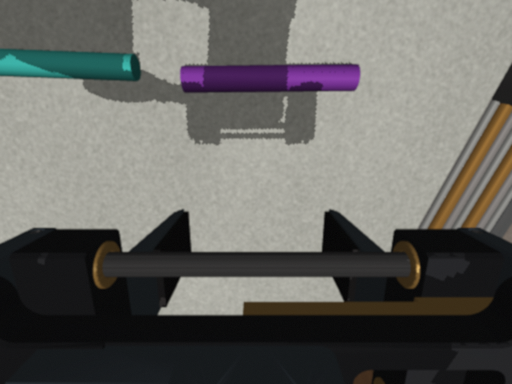

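The top view shows the saw bed at about (108–305, 130–187) and a silver bar on it at (215–284, 157–166). The saw's +y runs left. The look-alikes are pink (122,270), purple (411,218) and, in the side view, turquoise (245,278). The rods in the grey tray at (235,58) could also be mistaken for the bar. I choose the silver one on the bed and check it in a close crop.

```bash
python3 - <<'E'
from h import *
d=load('top0'); im=d['img'][:,:,::-1]
c=cv2.resize(im[115:195,100:312],None,fx=3.7,fy=3.7,interpolation=cv2.INTER_CUBIC); cv2.imwrite('pics/crop0.png',c)
for n,u,v,z in [('barF',215,159,.066),('barR',284,165,.066),('fence end',305,146,.09),('fenceL',167,137,.09),('knob',195,158,.124),('bedcorner',306,187,.05)]:
    print(n,onz(d,u,v,z).round(4))
E
```

```text
barF [0.541  0.0088 0.066 ]
barR [ 0.5225 -0.2091  0.066 ]
fence end [ 0.5782 -0.2729  0.09  ]
fenceL [0.6054 0.1576 0.09  ]
knob [0.5314 0.0634 0.124 ]
bedcorner [ 0.455  -0.2796  0.05  ]
```

View pics/crop0.png

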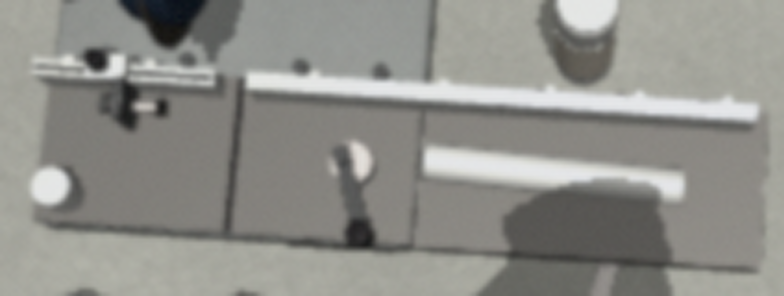

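The crop confirms a silver bar on the bed with a plain dark lever near (195,158) and the stop at (134,143). I now move the wrist camera over the saw for an accurate measurement.

```bash
cat >> h.py <<'E'
from scipy.spatial.transform import Rotation as Ro
def q(a):  # tool down, tool x axis at world angle a
    x=np.array([np.cos(a),np.sin(a),0]); z=np.array([0,0,-1.]); y=np.cross(z,x)
    k=Ro.from_matrix(np.c_[x,y,z]).as_quat(); return np.r_[k[3],k[:3]]
E
python3 - <<'E'
from h import *
for p in [(0.46,-0.03,.33),(0.46,-0.03,.36),(.55,.06,.06),(.45,.0,.1)]:
  for a in (-np.pi/2-.06,np.pi/2-.06):
    print(p,a,robot.inverse_kinematics(p,q(a)))
robot.move_ptp([0.44,-0.03,.33],q(-np.pi/2-.06))
for n in ['wrist','top','side']: snap(n,n+'1')
print(robot.current_time())
E
```

```text
(0.46, -0.03, 0.33) -1.6307963267948966 [-1.94778657e-01  1.30376663e-01  1.47935328e+00 -4.44089210e-16
  1.53186271e+00  1.43601767e+00]
(0.46, -0.03, 0.33) 1.5107963267948965 [-1.94778657e-01  1.30376663e-01  1.47935328e+00 -4.44089210e-16
  1.53186271e+00 -1.70557498e+00]
(0.46, -0.03, 0.36) -1.6307963267948966 [-1.94778657e-01  1.15340670e-01  1.41915815e+00 -4.44089210e-16
  1.60709383e+00  1.43601767e+00]
(0.46, -0.03, 0.36) 1.5107963267948965 [-1.94778657e-01  1.15340670e-01  1.41915815e+00 -4.44089210e-16
  1.60709383e+00 -1.70557498e+00]
(0.55, 0.06, 0.06) -1.6307963267948966 [ 7.27243943e-04  5.43950488e-01  1.65671609e+00 -4.44089210e-16
  9.40926079e-01  1.63152357e+00]
(0.55, 0.06, 0.06) 1.5107963267948965 [ 7.27243943e-04  5.43950488e-01  1.65671609e+00 -4.44089210e-16
  9.40926079e-01 -1.51006908e+00]
(0.45, 0.0, 0.1) -1.6307963267948966 [-1.32834746e-01  3.66393207e-01  1.86183000e+00 -4.44089210e-16
  9.13369448e-01  1.49796158e+00]
(0.45, 0.0, 0.1) 1.5107963267948965 [-1.32834746e-01  3.66393207e-01  1.86183000e+00 -4.44089210e-16
  9.13369448e-01 -1.64363107e+00]
2.5083
```

View pics/wrist1.png

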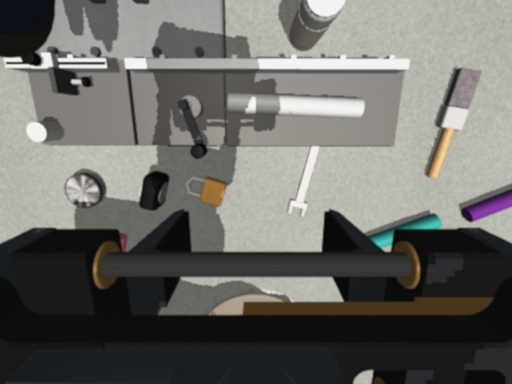

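View pics/side1.png

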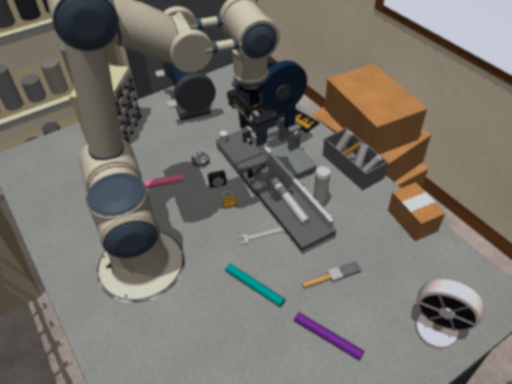

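The wrist view shows everything: fence top from (125,63) to (409,63), bar (228–364, 95–117), lever pivot about (189,104), knob (198,150), stop (65,80), fluid can (315,15). I enlarge it to measure.

```bash
python3 - <<'E'
from h import *
d=load('wrist1'); im=d['img'][:,:,::-1]
cv2.imwrite('pics/c1.png',cv2.resize(im[40:165,0:215],None,fx=3.7,fy=3.7,interpolation=cv2.INTER_CUBIC))
cv2.imwrite('pics/c2.png',cv2.resize(im[0:160,210:424],None,fx=3.7,fy=3.7,interpolation=cv2.INTER_CUBIC))
E
```

```text
(no output)
```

View pics/c1.png

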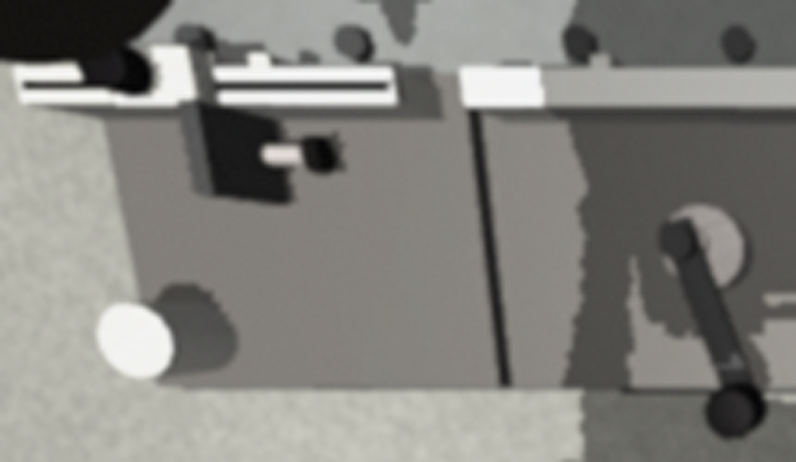

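View pics/c2.png

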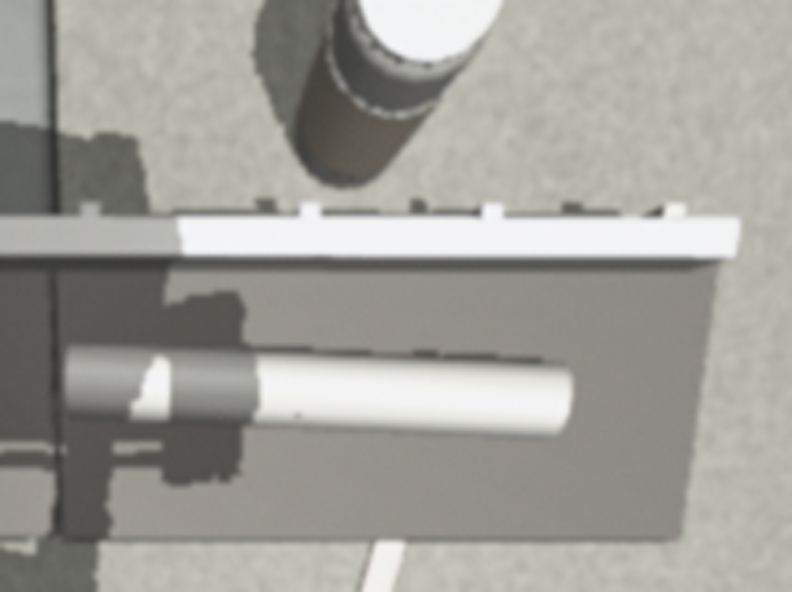

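```bash
python3 - <<'E'
from h import *
d=load('wrist1'); P1=lambda x,y,z:onz(d,x/3.7-.365,40+y/3.7-.365,z); P2=lambda x,y,z:onz(d,210+x/3.7-.365,y/3.7-.365,z)
fe=P2(738,258,.09); g=P1(460,106,.09); e2=P1(398,104,.09)
t=(g-fe); L=np.linalg.norm(t); a=np.arctan2(t[1],t[0]); print('fence',fe,g,e2,'L',L,'(431) ang',a-np.pi/2, np.linalg.norm(e2-fe))
ey=np.array([np.cos(a),np.sin(a)]); ex=np.array([ey[1],-ey[0]])
O=((fe[:2]+ey*.445)+(g[:2]+ey*.014))/2; print('O',O)
S=lambda p:(np.round([(p[:2]-O)@ex*1000,(p[:2]-O)@ey*1000],1))
for n,p in dict(bedc=P2(682,541,.05),canfoot=P2(345,187,0),fr_a=P2(66,345,.066),fr_b=P2(66,418,.066),re_a=P2(572,368,.066),re_b=P2(558,434,.066),reaxis=P2(572,398,.066),knob=P1(738,410,.124),pivtop=P1(678,240,.092),cam=P1(712,245,.07),hole=P1(262,153,.066),tip=P1(340,153,.066),offc=P1(135,341,.092),plateTop=P1(205,105,.09)).items(): print(n,p.round(4),S(p))
np.savez('saw.npz',O=O,ex=ex,ey=ey,a=a)
for n in ('top1','side1'):
  D=load(n); print(n,[proj(D,[*(O+ex*x+ey*y),z]).round(1).tolist() for x,y,z in((0,-.445,.09),(0,-.014,.09),(-.12,-.46,.05))])
E
```

```text
fence [ 0.57497938 -0.27305061  0.09      ] [0.60339195 0.16006443 0.09      ] [0.6057176  0.18533943 0.09      ] L 0.43404597504516246 (431) ang -0.06550664815183249 0.4594194856168594
O [0.60420869 0.17251468]
bedc [ 0.4556 -0.2788  0.05  ] [-118.7 -460.1]
canfoot [ 0.6311 -0.1275  0.    ] [  46.4 -297.6]
fr_a [0.561  0.0084 0.066 ] [ -32.4 -166.6]
fr_b [0.5301 0.0112 0.066 ] [ -63.4 -165.9]
re_a [ 0.5374 -0.216   0.066 ] [ -41.2 -392.1]
re_b [ 0.5094 -0.211   0.066 ] [ -69.5 -388.9]
reaxis [ 0.5246 -0.2166  0.066 ] [ -54.  -393.5]
knob [0.4761 0.0533 0.124 ] [-120.  -127.3]
pivtop [0.5457 0.0772 0.092 ] [-52.1 -99. ]
cam [0.5442 0.068  0.07  ] [ -53.  -108.2]
hole [0.5948 0.2609 0.066 ] [-15.1  87.6]
tip [0.5927 0.2268 0.066 ] [-15.   53.4]
offc [0.519  0.3182 0.092 ] [-94.6 139.8]
plateTop [0.6103 0.2646 0.09  ] [ 0.  92.2]
top1 [[304.6, 147.0], [166.7, 137.7], [305.7, 187.2]]
side1 [[329.2, 221.1], [263.2, 146.7], [300.9, 246.6]]
```

Saw frame fits: the bed corner is predicted to within 1.5 mm and the pivot to within 2 mm. The fence yaw is -0.0655. In saw coordinates the bar runs y -167 to -388, the rubber tip is at about y 53 and the lever at about 0.37 rad. Next I roll the bar over with the open fingers at two points.

```bash
cat >> h.py <<'E'
import os
if os.path.exists('saw.npz'):
    s_=np.load('saw.npz'); O,ex,ey,a_=s_['O'],s_['ex'],s_['ey'],float(s_['a'])
    def W(x,y,z): return [*(O+ex*x/1000+ey*y/1000),z/1000]
    def pos():
        p=robot.current_ee_pos(); r=p[:2]-O; return np.round([r@ex*1000,r@ey*1000,p[2]*1000],2)
    def frc():
        f=np.array(robot.current_contact_force()); return np.round([f[:2]@ex,f[:2]@ey,f[2]],2)
    QY=q(a_-np.pi)  # jaws along fence
E
python3 - <<'E'
from h import *
robot.move_ptp(W(-108,-277,120),QY); print(robot.current_time(),frc())
robot.move_linear(W(-108,-277,58)); print(pos(),frc())
f0=frc()
robot.move_linear(W(-58,-277,58),v=.06); print(pos(),frc(),robot.current_time())
x=-58
while x<-40:
    x+=1; robot.move_linear(W(x,-277,58),v=.03); f=frc()-f0; print(x,pos(),f)
    if f[0]<-7: break
snap('wrist','w2');snap('top','t2');print(robot.current_time())
E
```

```text
3.4 [-0.46 -0.06  0.29]
[-107.3  -276.95   59.03] [-0.7   0.4  -0.14]
[ -58.47 -276.92   57.9 ] [ 0.2  -0.01 -0.24] 4.95
-57 [ -57.09 -277.     58.06] [-0.26 -0.59 -0.17]
-56 [ -55.97 -276.99   58.02] [ 0.75 -1.33  0.86]
-55 [ -54.93 -276.98   58.  ] [1.02 0.09 0.21]
-54 [ -53.92 -277.     58.  ] [ 0.61 -0.3   0.68]
-53 [ -52.93 -277.02   57.99] [ 0.79 -0.21 -0.18]
-52 [ -51.95 -277.02   58.01] [ 0.14 -0.59 -0.49]
-51 [ -50.92 -277.     57.99] [ 0.34 -0.04  0.1 ]
-50 [ -49.95 -276.98   57.99] [ 0.93 -0.74  0.96]
-49 [ -48.93 -277.     57.99] [-0.7   0.6   0.01]
-48 [ -47.94 -277.05   58.01] [ 0.6  -0.23 -0.64]
-47 [ -46.92 -277.02   57.99] [ 0.51 -1.28  0.12]
-46 [ -45.92 -277.01   58.  ] [ 0.56 -0.75 -0.69]
-45 [ -44.94 -276.99   58.  ] [0.33 0.28 0.38]
-44 [ -43.9  -277.01   58.  ] [0.11 0.05 1.09]
-43 [ -42.91 -277.01   58.01] [-0.44 -0.79 -0.34]
-42 [ -41.93 -277.     58.01] [ 0.62 -1.04 -0.61]
-41 [ -40.92 -277.02   58.  ] [ 0.27 -0.53 -1.17]
-40 [ -39.94 -277.     57.99] [ 0.76  0.41 -0.38]
9.55
```

View pics/w2.png

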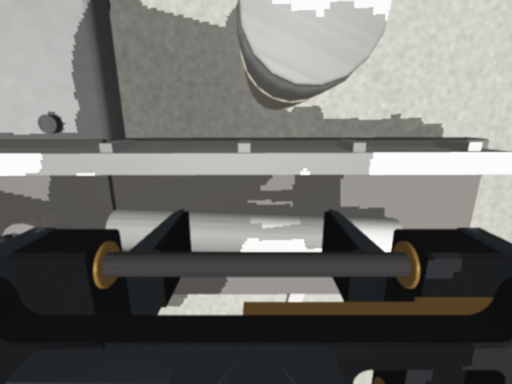

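The bar (row ~212–250) still appears short of the fence, whose face foot is at about row 176. I check the numbers.

```bash
python3 - <<'E'
from h import *
d=load('w2'); print(d['extrinsics'][:3,3])
for x,y,z in [(0,-277,90),(0,-277,50),(-32,-167,66),(-24,-167,66),(-16,-277,82),(-40,-277,58),(-24,-277,58)]: print((x,y,z),proj(d,W(x,y,z)).round(0))
for u,v in [(115,212),(250,212),(390,218)]:
  p=np.array(onz(d,u,v,.066)); r=p[:2]-O; print(u,v,r@ex*1000,r@ey*1000)
t=load('t2'); cv2.imwrite('pics/t2c.png',cv2.resize(t['img'][110:200,100:312,::-1],None,fx=3.7,fy=3.7,interpolation=cv2.INTER_CUBIC))
cv2.imwrite('pics/w2c.png',cv2.resize(d['img'][130:320,90:440,::-1],None,fx=2.2,fy=2.2,interpolation=cv2.INTER_CUBIC))
E
```

```text
[ 0.62088185 -0.10680237  0.26124592]
(0, -277, 90) [255. 176.]
(0, -277, 50) [255. 166.]
(-32, -167, 66) [113. 211.]
(-24, -167, 66) [111. 201.]
(-16, -277, 82) [255. 196.]
(-40, -277, 58) [255. 217.]
(-24, -277, 58) [255. 198.]
115 212 -33.05757998362765 -168.72258936999364
250 212 -33.23679431439208 -272.8773886651499
390 218 -38.3491014527071 -381.5825767902951
```

View pics/t2c.png

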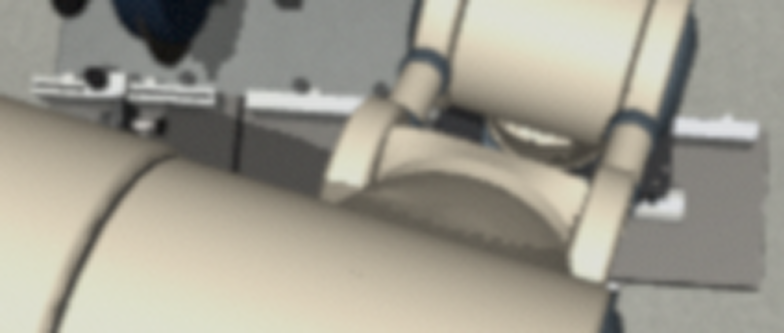

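View pics/w2c.png

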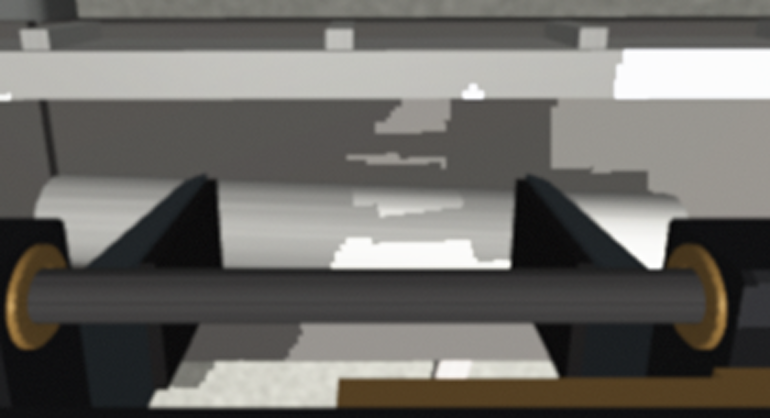

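The bar edge reads x about -33 to -38 mm, so it has barely moved, and there was no force. I look from the side and check the gripper.

```bash
python3 - <<'E'
from h import *
d=snap('side','s2'); print(robot.current_finger_gap(),pos(),frc(),robot.current_time())
im=d['img'][80:260,200:370,::-1]; cv2.imwrite('pics/s2c.png',cv2.resize(im,None,fx=3.3,fy=3.3,interpolation=cv2.INTER_CUBIC))
for n in [(-40,-277,58),(-40,-277-59,58),(-40,-277+59,58),(-50,-388,66),(-48,-167,66),(-16,-388,66),(0,-445,90)]: print(n,((proj(d,W(*n))-[200,80])*3.3).round(0))
w=load('w2'); E=w['extrinsics']; print('tcp in cam',E[:3,:3].T@(np.array(robot.current_ee_pos())-E[:3,3]), proj(w,robot.current_ee_pos()))
E
```

```text
0.09138347342743278 [ -40.01 -276.99   58.  ] [0.39 0.38 0.38] 9.6
(-40, -277, 58) [301. 396.]
(-40, -336, 58) [332. 432.]
(-40, -218, 58) [272. 362.]
(-50, -388, 66) [352. 463.]
(-48, -167, 66) [242. 331.]
(-16, -388, 66) [379. 450.]
(0, -445, 90) [426. 466.]
tcp in cam [-0.00059561  0.01824641  0.21584537] [255.37391653 216.66121736]
```

View pics/s2c.png

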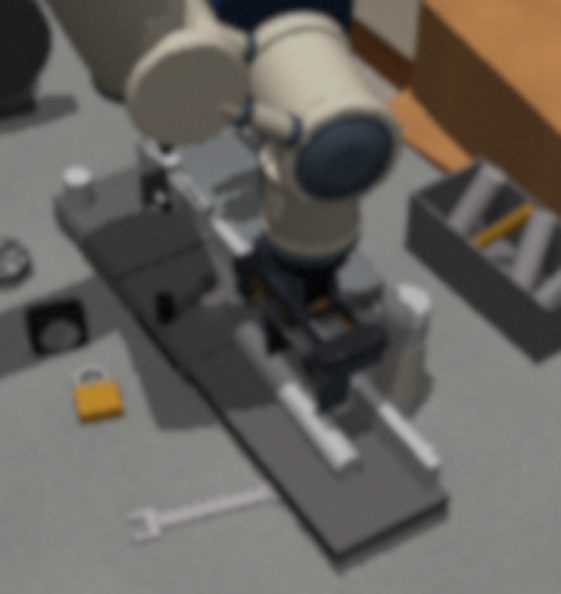

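The bar is unmoved, rear at about (345,457) in the crop. The fingertips end well above where the TCP should be: the inner faces at u=188/325 imply a depth of 0.174 m rather than 0.216 m. So the real fingertips may be about 35–40 mm short of the reported TCP and passed over the bar. I back out and go down slowly on the open bed, feeling for contact.

```bash
python3 - <<'E'
from h import *
robot.move_linear(W(-103,-277,58)); f0=frc()
robot.move_linear(W(-103,-277,35),v=.08); print(pos(),frc()-f0)
for z in (30,26,22):
    robot.move_linear(W(-103,-277,z),v=.04); f=frc()-f0; print(pos(),f)
    if f[2]>5: break
d=snap('side','s3'); print(robot.current_time())
im=d['img'][80:260,200:370,::-1]; cv2.imwrite('pics/s3c.png',cv2.resize(im,None,fx=3.3,fy=3.3,interpolation=cv2.INTER_CUBIC))
print([((proj(d,W(-103,-277-59,z))-[200,80])*3.3).round(0) for z in(22,50,60,98)])
w=snap('wrist','w3')
E
```

```text
[-102.75 -276.98   34.77] [-0.63  1.04  0.33]
[-102.96 -277.01   30.02] [-0.39  0.65 -1.26]
[-103.16 -276.96   25.83] [-0.73  1.02 -0.96]
[-103.18 -276.96   21.78] [-0.86  0.85  0.34]
11.425
[array([280., 478.]), array([281., 461.]), array([281., 454.]), array([282., 430.])]
```

View pics/s3c.png

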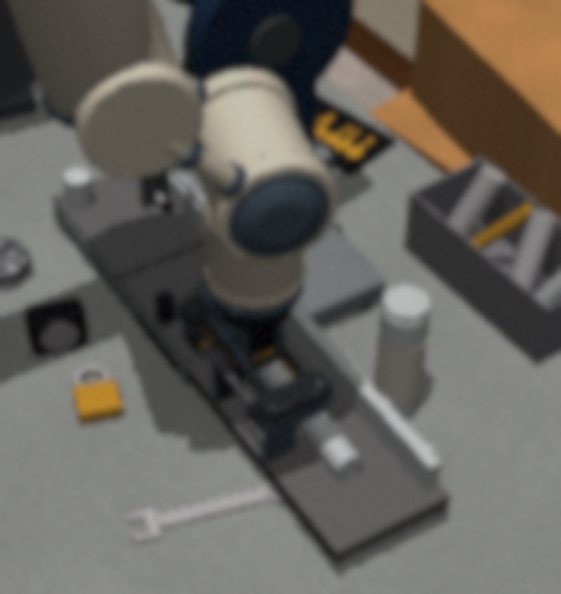

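View pics/w3.png

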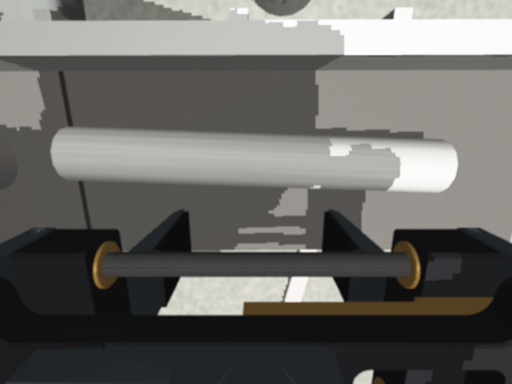

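The wrist view shows the bar clear ahead (rows 128–190) with the fingertips short of it. With TCP z=22 there is no bed contact, and the side view puts the tip at about z 60 mm. So the real tip is about 38 mm above the reported TCP, and I will correct for this. I feel for the bed briefly to pin the offset, then roll.

```bash
python3 - <<'E'
from h import *
f0=np.mean([frc() for _ in range(5)],0)
z=22
while z>9:
    z-=1.5; robot.move_linear(W(-103,-277,z),v=.05); f=frc()-f0
    if f[2]>3: break
print('touch',z,pos(),f)
if f[2]>3: z+=5
robot.move_linear(W(-103,-277,z),v=.05); f0=np.mean([frc() for _ in range(5)],0)
robot.move_linear(W(-62,-277,z),v=.06); print(z,pos(),frc()-f0,robot.current_time())
x=-62
while x<-44:
    x+=2 if x<-52 else 1; robot.move_linear(W(x,-277,z),v=.04); f=frc()-f0; print(x,pos()[0],f)
    if f[0]<-6: break
snap('wrist','w4');print(robot.current_time())
E
```

```text
touch 16.0 [-102.92 -277.01   17.27] [-5.82  0.67 36.26]
21.0 [ -62.34 -276.94   20.89] [-0.9   0.37  0.59] 13.5583
-60 -60.05 [-1.03  0.2   0.55]
-58 -57.85 [-0.77  0.37  0.21]
-56 -55.87 [0.1  0.01 0.6 ]
-54 -53.86 [-0.39  0.23 -0.75]
-52 -51.83 [-0.43  1.23  0.02]
-51 -50.95 [-0.34 -0.29  1.43]
-50 -49.94 [-0.81  0.68  0.14]
-49 -48.93 [-0.49  0.19  0.58]
-48 -48.47 [-3.42  0.45  2.52]
-47 -48.39 [-9.08 -0.92  5.73]
16.1083
```

View pics/w4.png

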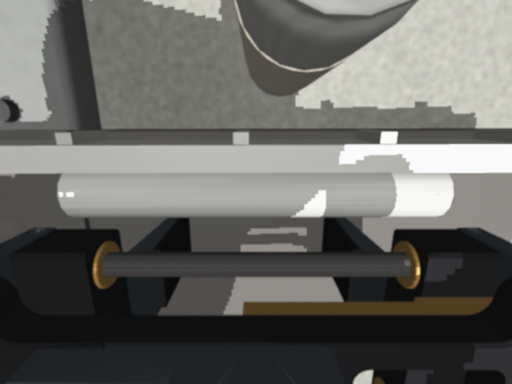

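The bar now lies along the fence (rows 175–216, u 58–453). Contact came at TCP x=-48.4, against an expected -48, which confirms the fence plane. The bed touch gave an offset of 33 mm. I measure the bar ends and check brush clearance behind.

```bash
python3 - <<'E'
from h import *
d=load('w4'); S=lambda d,u,v,z:(lambda p:np.round([(p[:2]-O)@ex*1000,(p[:2]-O)@ey*1000],1))(np.array(onz(d,u,v,z)))
cv2.imwrite('pics/w4c.png',cv2.resize(d['img'][120:235,40:470,::-1],None,fx=1.85,fy=1.85,interpolation=cv2.INTER_CUBIC))
for y in (-167,-387): print(y,proj(d,W(-16,y,66)).round(1),proj(d,W(0,y,66)).round(1),proj(d,W(-16,y,82)).round(1))
d=load('wrist1')
for p in [(458,70),(478,75),(443,128),(464,132),(433,175),(428,172)]: print(p,S(d,*p,.03))
for n in ['t4']: pass
E
```

```text
-167 [ 75.6 192.8] [ 70.7 166.9] [ 56.8 200.4]
-387 [435.1 192.3] [439.9 166.4] [453.7 199.9]
(458, 70) [   9.5 -562.9]
(478, 75) [   1.6 -599.3]
(443, 128) [ -88.  -555.4]
(464, 132) [ -95.  -595.3]
(433, 175) [-175.4 -552.8]
(428, 172) [-169.6 -542.2]
```

View pics/w4c.png

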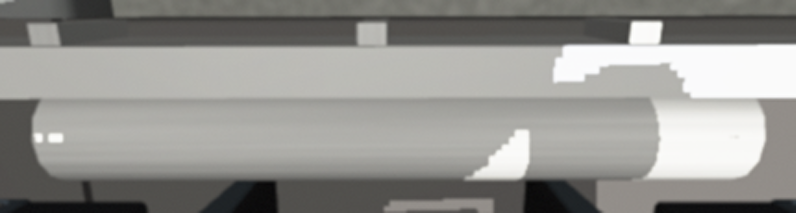

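Bar ends: front y=-167, rear y=-387, and it is straight against the fence. Next I go behind the rear end and push along the fence with the open fingers, fast to front y≈44 and then feeling in small steps.

```bash
python3 - <<'E'
from h import *
robot.move_linear(W(-66,-277,21),v=.1)
robot.move_linear(W(-66,-277,75),v=.15)
robot.move_linear(W(-19.5,-457,75),v=.2)
robot.move_linear(W(-19.5,-457,23),v=.1)
f0=np.mean([frc() for _ in range(6)],0); print(pos(),f0,robot.current_time())
robot.move_linear(W(-19.5,-450,23),v=.05); print(pos(),frc()-f0)
robot.move_linear(W(-19.3,-430,23),v=.05); print(pos(),frc()-f0)
snap('wrist','w5'); print(robot.current_time())
E
```

```text
[ -19.29 -456.93   23.3 ] [-0.13 -0.23 -0.25] 18.7083
[ -19.27 -449.68   23.52] [-0.09 -0.12  0.95]
[ -19.32 -429.6    22.97] [-0.25  1.07 -0.07]
19.6
```

View pics/w5.png

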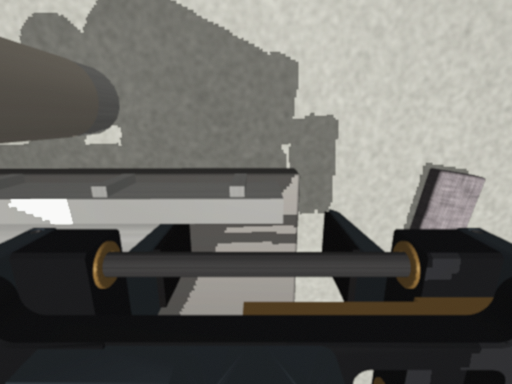

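The picture shows the fence end at (297,170) and no bar behind the left finger. The force is still zero, so I advance watching it.

```bash
python3 - <<'E'
from h import *
f0=np.mean([frc() for _ in range(6)],0)
y=-430
while y<-404:
    y+=4; robot.move_linear(W(-19.3,y,23),v=.05); fs=np.mean([frc() for _ in range(4)],0)-f0; print(y,pos(),fs.round(2))
    if fs[1]<-1.5 and y>-420: break
snap('wrist','w6'); snap('side','s6'); snap('top','t6'); print(robot.current_time())
d=load('side'+'1'); d=load('s6')
cv2.imwrite('pics/s6c.png',cv2.resize(d['img'][80:260,200:370,::-1],None,fx=3.3,fy=3.3,interpolation=cv2.INTER_CUBIC))
d=load('t6'); cv2.imwrite('pics/t6c.png',cv2.resize(d['img'][110:200,100:312,::-1],None,fx=3.7,fy=3.7,interpolation=cv2.INTER_CUBIC))
E
```

```text
-426 [ -19.38 -425.8    22.96] [0.81 1.29 0.96]
-422 [ -19.37 -421.71   22.98] [0.62 0.75 0.68]
-418 [ -19.33 -417.65   22.99] [0.12 0.87 0.84]
-414 [ -19.36 -413.67   23.01] [ 1.12  0.66 -0.01]
-410 [ -19.37 -409.66   22.98] [ 0.97 -0.37  0.37]
-406 [ -19.37 -405.65   22.99] [ 0.5  -0.26  1.05]
-402 [ -19.37 -401.68   22.97] [1.54 0.64 0.09]
21.5
```

View pics/s6c.png

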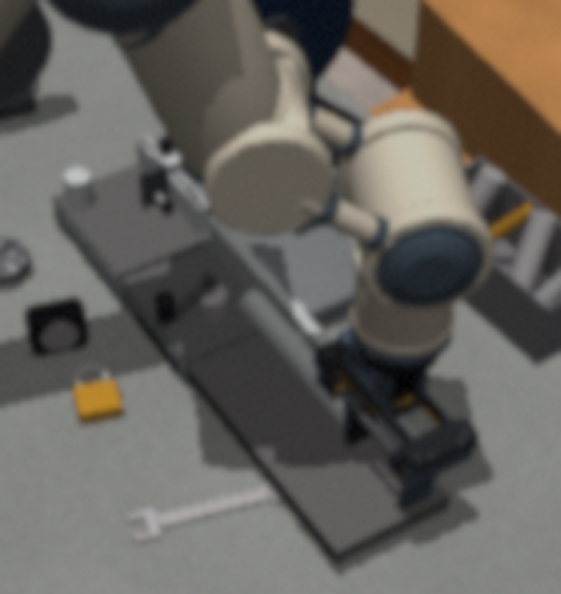

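View pics/t6c.png

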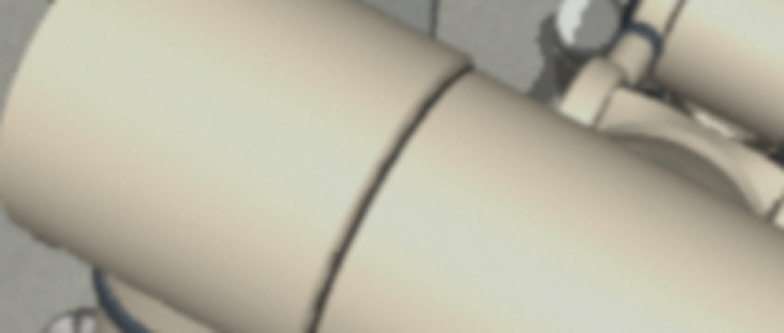

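In the side crop the bar front end is near (250,292) and the front finger is at about (355,435). I compare this with the projected bar positions.

```bash
python3 - <<'E'
from h import *
d=load('s6')
P=lambda *n:((proj(d,W(*n))-[200,80])*3.3).round(0)
for y in (-167,-150,-130,-123): print(y,P(-32,y,66),P(-16,y,82))
for y in (-387,-365,-343): print(y,P(-32,y,66),P(-16,y,82))
print('tip outer',P(-19,-402+59,56),P(-19,-402+45,56),P(-35,-402+59,56))
cv2.imwrite('pics/s6d.png',cv2.resize(d['img'][155:225,250:345,::-1],None,fx=8,fy=8,interpolation=cv2.INTER_CUBIC))
E
```

```text
-167 [254. 325.] [267. 310.]
-150 [246. 316.] [258. 301.]
-130 [237. 305.] [249. 290.]
-123 [234. 302.] [246. 286.]
-387 [366. 456.] [380. 439.]
-365 [354. 442.] [368. 426.]
-343 [342. 428.] [356. 412.]
tip outer [352. 429.] [360. 438.] [339. 435.]
```

View pics/s6d.png

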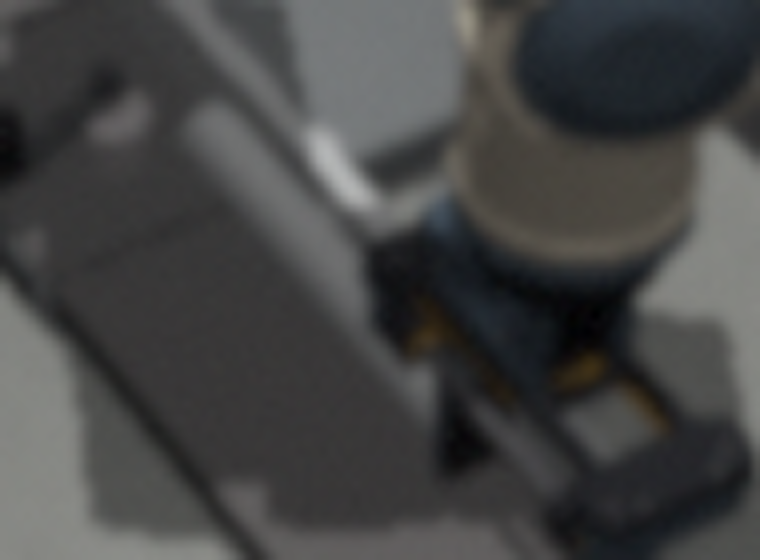

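The bar front matches y≈-125: it is being pushed and the front finger is at its end. The reading relaxes once motion stops. So front = TCP y + 279. I advance to front≈40, then feel.

```bash
python3 - <<'E'
from h import *
F=lambda:np.mean([frc() for _ in range(5)],0).round(2)
t=robot.current_time(); 
f=F();print(f,robot.current_time()-t)
for y,x in ((-320,-19),(-239,-18.6)):
    robot.move_linear(W(x,y,23),v=.06); print(pos(),F())
snap('wrist','w7'); snap('top','t7'); snap('side','s7'); print(robot.current_time())
d=load('s7'); cv2.imwrite('pics/s7c.png',cv2.resize(d['img'][110:220,210:320,::-1],None,fx=5,fy=5,interpolation=cv2.INTER_CUBIC))
for y in (30,35,40,45): print(y,((proj(d,W(-16,y,82))-[210,110])*5).round(0))
E
```

```text
[ 0.2  -0.19 -0.29] 0.0
[ -18.94 -320.07   22.98] [-0.35 -0.06  0.24]
[ -18.52 -239.08   22.99] [-0.01  0.16 -0.1 ]
24.6667
30 [220. 166.]
35 [217. 162.]
40 [214. 159.]
45 [210. 155.]
```

View pics/s7c.png

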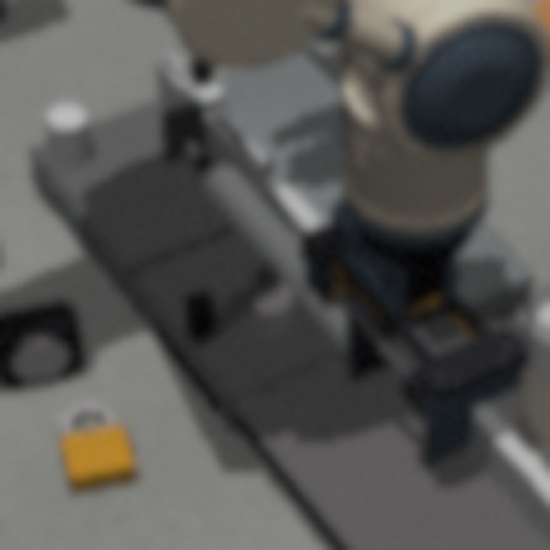

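View pics/w7.png

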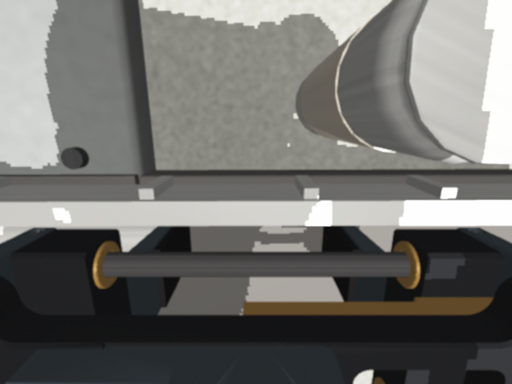

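The bar front, at crop (222,172), reads roughly y≈25–40 and still lies along the fence, with the rubber tip just ahead at (195,155). I feel forward in 1 mm steps.

```bash
python3 - <<'E'
from h import *
F=lambda:np.mean([frc() for _ in range(30)],0).round(2)
y=-239; x=-18.6; L=[]
while y<-190:
    y+=1.0; robot.move_linear(W(x,y,23),v=.03); f=F(); L.append((y,pos()[1],f[1]))
    if f[1]<-2.5: break
    if robot.current_time()>42: break
print(L[::4],L[-4:],f,robot.current_time())
E
```

```text
[(-238.0, np.float64(-238.1), np.float64(-2.36))] [(-238.0, np.float64(-238.1), np.float64(-2.36)), (-237.0, np.float64(-236.98), np.float64(-2.62))] [-0.52 -2.62  0.89] 25.1667
```

A steady 2.4 to 2.6 N is the bar's sliding friction, so I raise the threshold to 4 N.

```bash
python3 - <<'E'
from h import *
F=lambda:np.mean([frc() for _ in range(30)],0).round(2)
y=-237; x=-18.6; L=[]
while y<-188:
    y+=1.0; robot.move_linear(W(x,y,23),v=.03); f=F(); L.append((y,float(pos()[1]),float(f[1])))
    if f[1]<-4.0: break
    if robot.current_time()>40: break
print(L[::3],L[-4:],f,robot.current_time())
snap('side','s8')
d=load('s8'); cv2.imwrite('pics/s8c.png',cv2.resize(d['img'][110:220,210:320,::-1],None,fx=5,fy=5,interpolation=cv2.INTER_CUBIC))
E
```

```text
[(-236.0, -235.89, -2.22), (-233.0, -232.91, -0.51), (-230.0, -229.92, -1.09), (-227.0, -226.93, -1.45), (-224.0, -223.92, -2.06), (-221.0, -220.91, -2.01), (-218.0, -217.92, -2.1), (-215.0, -215.07, -3.59)] [(-217.0, -216.91, -2.01), (-216.0, -215.92, -2.42), (-215.0, -215.07, -3.59), (-214.0, -214.42, -7.89)] [ 1.06 -7.89 -0.29] 30.9167
```

View pics/s8c.png

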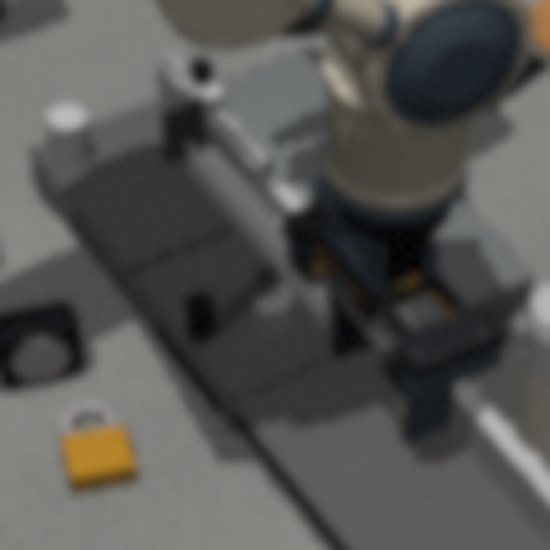

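The bar meets the rubber at TCP y≈-215. The force rose from 2.2 to 7.9 N, so about 5.5 N is on the stop, well below 12 N. I back off, lift, check, and go to the knob.

```bash
cat >> h.py <<'E'
def K(th,z,r=72): return W(-54-r*np.cos(th),-100-r*np.sin(th),z), q(a_-np.pi+th)
E
python3 - <<'E'
from h import *
robot.move_linear(W(-18.6,-218,23),v=.03)
robot.move_linear(W(-19.5,-228,23),v=.06)
robot.move_linear(W(-19.5,-228,105),v=.15)
robot.set_gripper(.046)
p,o=K(.38,110); robot.move_ptp(p,o); print(pos(),robot.current_time())
w=snap('wrist','w9'); snap('side','s9'); snap('top','t9')
E
```

```text
[-120.84 -126.28  110.32] 33.7167
```

View pics/w9.png

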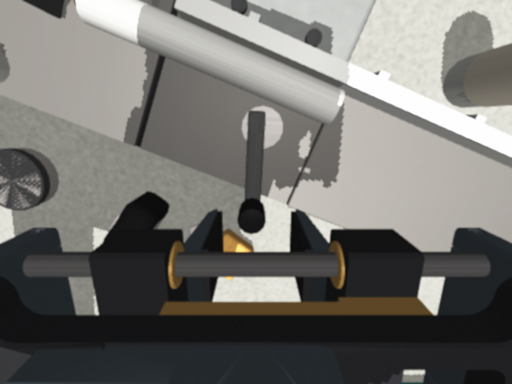

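The knob (252,215) sits between the open fingers (215–298) and the lever points straight at the gripper. The bar lies along the fence with its rear end at (340,105). I check the knob's offset, then descend and grip.

```bash
python3 - <<'E'
from h import *
d=load('w9'); p=np.array(onz(d,252,209,.124)); r=p[:2]-O; kx,ky=r@ex*1000,r@ey*1000
print('knob',kx,ky,'theta',np.arctan2(-(ky+100),-(kx+54)),np.hypot(kx+54,ky+100), 'predicted px',proj(d,W(-120.8,-126.7,124)))
p,o=K(.38,64); f0=np.mean([frc() for _ in range(10)],0)
robot.move_linear(K(.38,85)[0],v=.1); print(pos(),frc()-f0)
robot.move_linear(p,v=.06); print(pos(),frc()-f0)
robot.set_gripper(.0,10); print(robot.current_finger_gap(),frc()-f0,robot.current_time())
snap('wrist','w10')
E
```

```text
knob -111.78498171076461 -119.91443188195109 theta 0.3318827695991451 61.1202806643938 predicted px [255.97181368 222.64003068]
[-120.87 -126.99   84.8 ] [ 0.09  0.64 -0.6 ]
[-121.12 -126.7    63.74] [-0.22 -0.31 -0.84]
0.02167048711681519 [-1.82  1.45  3.44] 35.2583
```

View pics/w10.png

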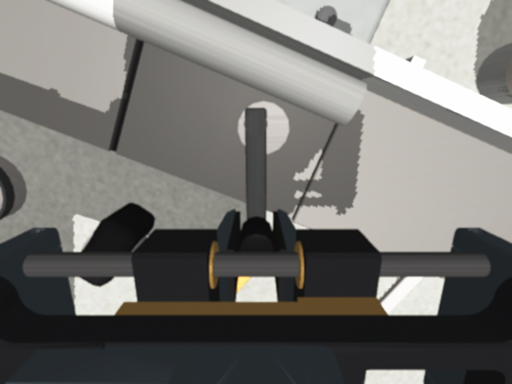

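The knob is gripped: gap 21.7 mm for a 22 mm knob, held between the fingers at (257,225). Now I swing it along the arc, watching the tangential force.

```bash
python3 - <<'E'
from h import *
def ft(th):
    f=np.mean([frc() for _ in range(20)],0); t=np.array([np.sin(th),-np.cos(th)]); n=np.array([-np.cos(th),-np.sin(th)])
    return round(-(f[:2]@t),2),round(f[:2]@n,2),round(f[2],2)
th=.36
def go(th,v):
    p,o=K(th,64); robot.move_linear(p,o,v=v)
for th in (.5,.64,.78,.92,1.06,1.2): go(th,.07); print(th,ft(th),pos())
for th in (1.27,1.34,1.4,1.45,1.5,1.55): go(th,.05); f=ft(th); print(th,f,round(robot.current_finger_gap(),4))
print(robot.current_time()); snap('wrist','w11'); snap('side','s11')
E
```

```text
0.5 (np.float64(-0.03), np.float64(1.5), np.float64(4.76)) [-117.12 -134.65   64.09]
0.64 (np.float64(-0.99), np.float64(1.21), np.float64(4.61)) [-111.76 -142.94   64.07]
0.78 (np.float64(-0.79), np.float64(2.29), np.float64(5.84)) [-105.19 -150.48   64.06]
0.92 (np.float64(-0.05), np.float64(1.49), np.float64(5.28)) [ -97.76 -157.03   64.02]
1.06 (np.float64(0.4), np.float64(2.03), np.float64(3.9)) [ -89.36 -162.47   64.01]
1.2 (np.float64(-0.16), np.float64(0.29), np.float64(4.1)) [ -80.41 -166.7    63.95]
1.27 (np.float64(-0.15), np.float64(0.48), np.float64(3.29)) 0.0217
1.34 (np.float64(-0.97), np.float64(-1.2), np.float64(2.18)) 0.0212
1.4 (np.float64(-0.84), np.float64(-2.6), np.float64(1.29)) 0.0219
1.45 (np.float64(1.4), np.float64(-3.15), np.float64(3.91)) 0.0217
1.5 (np.float64(1.98), np.float64(-3.19), np.float64(3.97)) 0.0211
1.55 (np.float64(0.9), np.float64(-2.98), np.float64(2.37)) 0.0211
38.5417
```

View pics/w11.png

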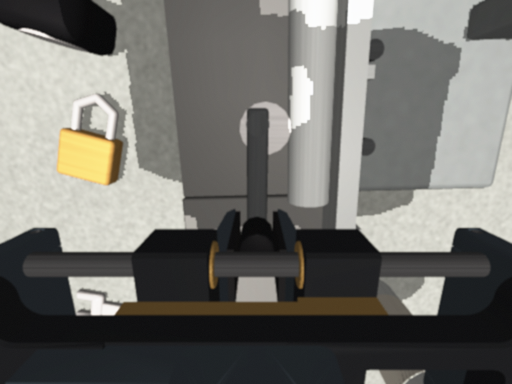

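The lever is parallel to the bar, with the cam (290,130) touching it. The bar's rear end is at (310,200). The force is still low (about 2 N), so I go on in small steps.

```bash
python3 - <<'E'
from h import *
def ft(th):
    f=np.mean([frc() for _ in range(20)],0); t=np.array([np.sin(th),-np.cos(th)]); n=np.array([-np.cos(th),-np.sin(th)])
    return round(-(f[:2]@t),2),round(f[:2]@n,2),round(f[2],2)
for th in (1.58,1.61,1.64,1.67,1.70):
    p,o=K(th,64); robot.move_linear(p,o,v=.03); f=ft(th)
    k=pos(); print(th,f,k,'act',round(float(np.arctan2(-(k[1]+100),-(k[0]+54))),3))
    if f[0]>9: break
print(robot.current_time()); snap('wrist','w12')
E
```

```text
1.58 (np.float64(6.14), np.float64(-2.68), np.float64(5.89)) [ -54.45 -171.97   63.85] act 1.565
1.61 (np.float64(7.3), np.float64(-3.75), np.float64(7.47)) [ -52.75 -171.82   63.82] act 1.588
1.64 (np.float64(7.16), np.float64(-4.63), np.float64(8.38)) [ -50.64 -171.75   63.82] act 1.618
1.67 (np.float64(6.69), np.float64(-3.1), np.float64(7.24)) [ -48.4  -171.64   63.8 ] act 1.649
1.7 (np.float64(12.82), np.float64(-2.05), np.float64(10.93)) [ -47.35 -171.55   63.63] act 1.663
39.8917
```

View pics/w12.png

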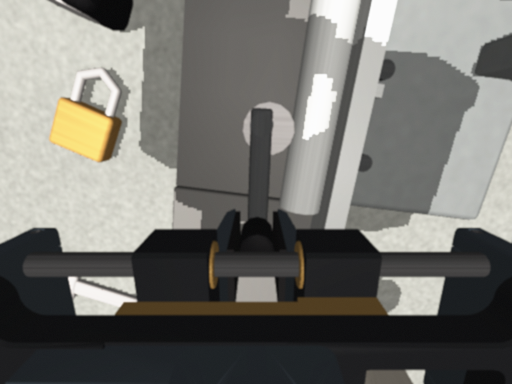

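The force is 12.8 N at 1.66 rad, so the clamp is tight: the lever is slightly past parallel and the cam presses on the bar. I release, lift clear, and check.

```bash
python3 - <<'E'
from h import *
robot.set_gripper(.045)
p=robot.current_ee_pos(); robot.move_linear([p[0],p[1],.125],v=.1)
robot.move_linear(W(-150,-180,250),v=.25)
print(frc(),robot.current_time())
robot.move_ptp(W(-165,-120,300),q(a_-np.pi)) 
print(robot.current_time())
for n in('wrist','top','side'): snap(n,n+'F')
d=load('sideF'); cv2.imwrite('pics/sFc.png',cv2.resize(d['img'][110:220,210:320,::-1],None,fx=5,fy=5,interpolation=cv2.INTER_CUBIC))
d=load('wristF'); cv2.imwrite('pics/wFc.png',cv2.resize(d['img'][20:190,60:370,::-1],None,fx=2.5,fy=2.5,interpolation=cv2.INTER_CUBIC))
E
```

```text
[ 0.64 -0.46 -0.45] 42.0583
43.7333
```

View pics/wristF.png

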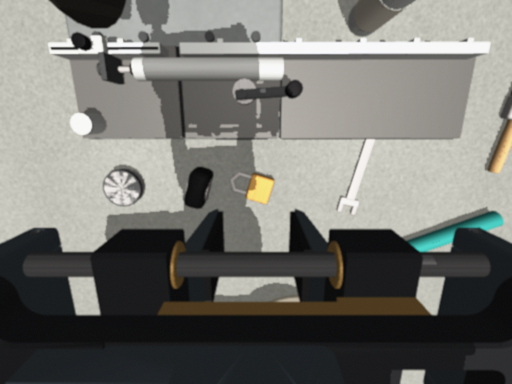

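View pics/sFc.png

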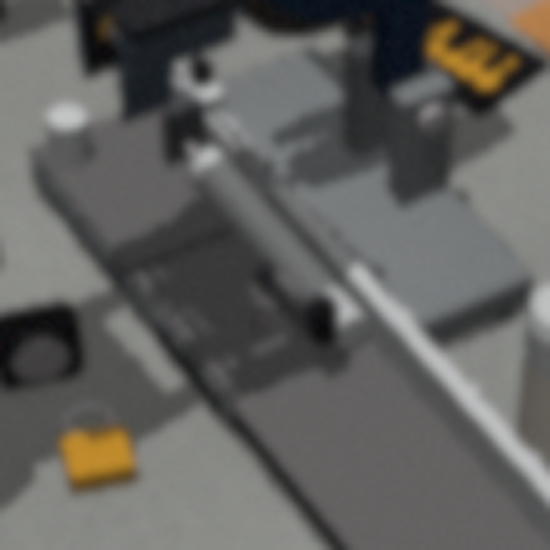

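```bash
python3 - <<'E'
from h import *
d=load('wristF'); cv2.imwrite('pics/wFd.png',cv2.resize(d['img'][25:115,40:310,::-1],None,fx=2.9,fy=2.9,interpolation=cv2.INTER_CUBIC))
R=lambda *n:((proj(d,W(*n))-[40,25])*2.9).round(0)
print('gap edges',R(0,-14,90),R(0,14,90),'bar -x edge',R(-32,40,66),R(-32,-165,66),'hole/tip 87/53',R(-16,87,66),R(-16,53,66),'rear -168',R(-16,-168,66),'plate',R(0,92,90),'knob1.65',R(-54-72*np.cos(1.65),-100-72*np.sin(1.65),124))
E
```

```text
gap edges [405.  83.] [347.  83.] bar -x edge [319. 161.] [711. 161.] hole/tip 87/53 [225. 128.] [291. 128.] rear -168 [718. 128.] plate [185.  83.] knob1.65 [738. 181.]
```

View pics/wFd.png

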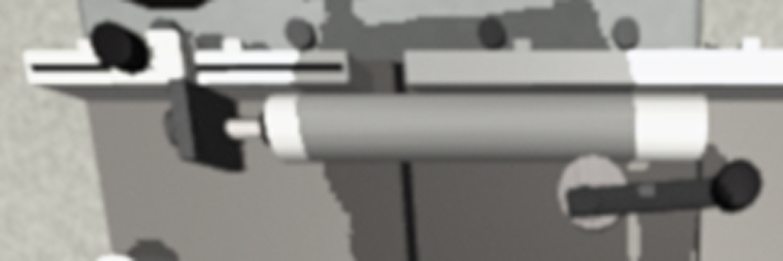

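The bar butts on the rubber tip (265,128). Both ends of its open-side edge sit at row 158–160, against 161 predicted for full fence contact. The plate and screw hole are where first measured, to within about 1–2 mm. The knob is at (737,185), against (738,181) predicted for 1.65 rad. I hand the job in.

```bash
python3 - <<'E'
from h import *
robot.sign_off(); print(robot.current_time())
E
```

```text
the job is handed in; nothing more can be done
the job is handed in; nothing more can be done
```

The bar is against the fence, butted on the stop's rubber tip and clamped, and I handed the job in about 44 s into the 69 s allowed. No verdict was reported.

**What I did**
- I rolled the silver bar against the fence with the open fingers, ending at about 9 N.
- I pushed it on its rear end along the fence. Sliding took about 2.2 N, and I stopped at 7.9 N total, so about 5.5 N on the stop.
- I gripped the knob and swung the lever round to about 1.66 rad, where it took 12.8 N. Then I released it and moved the arm clear.

**Last checks**
- **Bar:** it touches the rubber tip and lies along the fence at both ends.
- **Stop:** it is within 1–2 mm of where I first measured it, which is as fine as the cameras can tell.
- **Lever:** it stayed at about 1.65 rad after release.
- **Bystanders:** those in the last pictures look undisturbed, and the arm touches nothing.

**What went wrong or disagreed**
- **Short fingers:** the real fingertips sit about 33 mm short of the stated TCP. My first roll passed over the bar without touching it.
- **Bed touch:** finding that offset pressed the fingertips on the bed with about 36 N, close to the 40 N limit on the arm or the gripper's body.
- **Stop force after release:** I did not measure how much force remained on the stop after I backed off and clamped.

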